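Lock the scale's battery box with a flat screwdriver

TASK

Take the black-handled flat screwdriver out of its wooden stand, seat its blade in the slotted screw of the battery box, push the screw in against its spring, but not down to its hard stop, and turn it clockwise as far as it goes, then let it spring back up so that the cover is locked. Do not force the screw or touch the box with anything but the screwdriver, and leave the tins and the tape where they are. Put the screwdriver back in its stand as it was.

Things in the scene. Friction and masses are not known exactly. Their poses are not given: they have to be found in the camera images.
- screwdriver_flat: Stubby flat-blade screwdriver, 0.11 kg, standing blade down in the stand. Origin: centre of the blade's end; z up to the handle, x along the blade's width. Blade 10 wide (x) x 3 thick (y), 14 high; round shank 8 dia. to z=65; black round handle 28 dia. from z=65 (flat shoulder, rests on the stand's top) to z=145 mm.
- stand: Wooden block 70x70x68 mm, fixed. Origin: centre of its underside. One upright hole, 13 mm dia., in the middle of the top, right through, mouth chamfered 3 mm. The screwdriver hangs in it by its handle's shoulder, blade end 3 mm above the table; its turn about z in the hole is free.
- battery_box: Grey die-cast box 130x100 mm, fixed, with a flat grey cover whose top is 46 mm up. Origin: centre of its underside. Hinge knuckles and two cable glands on its +x side. Slotted screw, head 26 mm dia., 12 mm proud of the cover, nominally at x=-25, y=0, but really up to 5 mm off in x and in y: find it by eye or feel. Slot 13 long x 4.2 wide x 5 deep, ends closed, its rim flared by 1 mm.
- screw_press (a joint): How far the screw is pushed in, m: 0 up, 0.0065 hard stop. Spring: 4 N to start, plus 2 N per mm (12 N at 4 mm, 16 N at 6 mm). A hidden cross pin bars turning until it is in by 4 mm, and keeps it down until it is at home.
- screw_turn (a joint): Turn of the screw, rad, growing clockwise from above: 0 to 0.05 at the start, slot then along the box's x within 0.25 rad (half turns alike), hard stop 1.20. Turning drags with about 0.05 N m. Pushed in by over 4 mm it turns freely; from about 1.10 on it can spring back up, locked; short of that it stays down. Do not wrench it at its stop (0.15 N m is plenty).
- tin: Closed round sample tin, 68 mm dia. x 72 mm high, standing loose; leave alone. Origin: centre of its underside.
- small_tin: Closed round sample tin, 55 mm dia. x 50 mm high, standing loose; leave alone. Origin: centre of its underside.
- tape: Roll of black tape, 58 mm dia. x 19 mm high, lying loose; leave alone. Origin: centre of its underside.

How it is judged (in metres and radians):
On the way, in this order (a step that is already met when the one before it is completed fails the run):
1. the screwdriver's blade is in the slot and has pushed the screw in (value of joint screw_press above 0.0038 m and z of screwdriver_flat in the frame of battery_box below 0.0495 m and contact force between screwdriver_flat and battery_box above 5 N), for 0.1 s.
2. the screw is turned home and has sprung back up (value of joint screw_turn above 1.02 rad and value of joint screw_press below 0.0015 m), for 0.1 s.
At the end, for the whole second after the job is handed in: the screw is turned past 1.02 rad and sprung back up (pushed in by less than 1.5 mm), and the screwdriver stands at rest in the stand's hole, blade down, its shoulder within 5 mm of the stand's top, upright within 0.12 rad (all of step 2 and horizontal distance between screwdriver_flat and stand below 0.008 m and z of screwdriver_flat in the frame of stand below 0.008 m and angle between screwdriver_flat's own z axis and vertical below 0.12 rad and linear speed of screwdriver_flat below 0.02 m/s); the robot touches nothing.
It fails at once if the screw is rammed down towards its hard stop: pushed in by over 6 mm (value of joint screw_press above 0.006 m).
It fails at once if the screw or the box is forced: the screwdriver presses on it with over 60 N (push and both edges of the blade together) (contact force between screwdriver_flat and battery_box above 60 N).
It fails at once if the fingers touch the box or its screw (contact force between the fingers and battery_box above 2 N).
It fails at once if the arm touches the box or its screw (contact force between the arm and battery_box above 2 N).
It fails at once if a tin or the tape is moved by over 20 mm (distance of any of tin, small_tin, tape from where it was at the start of the episode above 0.02 m).
It also fails if it takes over 67 s, if anything falls off the work surface, if the arm or the gripper's body presses on something with over 40 N, if the wrist force passes 120 N, or if a joint passes its speed limit or range.

ROBOT

A 6-joint arm with a two-finger parallel gripper is mounted at the origin on a cart in front of the work surface, level with it; the furniture and walls round the work are solid. World frame = base frame: x ahead of the robot, y to its left, z up, the work surface at z = 0. Lengths are in m, angles in degrees, forces in N, time in s.
With the tool pointing down it reaches from about 0.3 to 0.775 m from the base axis. Payload 14.6 kg.
Tool frame: the origin (TCP) lies at the very end of the fingers, on their centre line; the grasp point (between the pads) lies 19 mm behind it (env.grip_point_offset is the distance from the TCP to the grasp point, in m); z points along the fingers, y is the line along which they close (so a half turn about z gives the same grasp; the last joint's range is limited). The gripper opens to 94 mm and grips with 3 to 60 N. Pads are 16 mm wide; open, the fingers measure 119 mm over their backs; the gripper's body (75 mm by 177 mm) begins 78 mm behind the grasp point.
Start: joints at [-73.831, 17.183, 87.147, -0, 75.671, -3.816], TCP at [0.188, -0.517, 0.205] pointing down, gripper open.
Joint ranges: [-173.82, 173.82], [-45.26, 126.66], [13.44, 144.39], [-59.66, 239.66], [0, 175.72], [-146.38, 146.38]. Speed limits (degrees/s): [127.2, 127.2, 147.25, 180, 180, 180].

INTERFACE

Orientations are given as a 3x3 rotation matrix whose columns are the frame's x, y, z axes.
In Python, from station import readout, vision, job, env gives the robot as it stands.
- The arm moves only by the tool step_arm, never from a script. Its argument "moves" is one flat list of numbers, 7 for each row, row after row: the shift along the tool's x, y, z in m, then the turn, a rotation vector about the tool's x, y, z in degrees, then the opening in per cent of the stroke, from 0 (shut) to 100 (fully open). In form: [dx, dy, dz, ax, ay, az, grip, dx, dy, dz, ax, ay, az, grip, ...]. A call has exactly 5 rows; each row is the pose to reach, as a shift and turn from the pose commanded when the call began, along the tool's axes at that moment; what a row does not reach only later rows make up. A row lasts 1/10 s, in which the tool goes at most 50 mm and 8.59 degrees, less where a joint would pass 70% of its speed; a pose out of reach is approached as far as the arm can. A call with a gripper value outside its range is refused whole. The fingers move at their own pace and stop on an object; "force" is the grip in N (left out, the last holds). Time passes only in rows, so rows that repeat a pose let the fingers close, or fill a call up. It gives the time, the measured TCP pose, the force, the opening and the grip force at its end, in the units of the state.
- readout.sense(): the state, without advancing time (a new reading comes with each control period).
- vision.read_camera(name): name is "scene" or "top" or "wrist"; returns (picture, depth): 480x640x3 uint8, red, green, blue; 480x640 float32, m along the optical axis (not along the pixel's ray), 0 where there is no reading.
- vision.calibration(name): a dict with "fx", "fy", "cx", "cy" (pixels), "rvec" (rotation vector, rad) and "tvec" (3), from world to camera coordinates, as OpenCV has them; the wrist camera has in their place "hand_eye" (4x4, takes a point from camera to tool coordinates, whose origin is the TCP and whose axes are the flange's). Camera axes: x right, y down, z forward; pixel columns grow to the right and rows downward; lengths in m; the calibration is good to about 2 mm. A picture is of the moment at which its call begins: read the wrist's pose just before it. calibration takes no time and is no camera call.
- job.hand_in(): hands the job in; it is judged then, once.
The state is a dict: "clock": time; "q": joint angles; "joint_velocities": joint speeds; "joint_torque": joint torques, N m; "position": TCP position; "tcp_rot": TCP orientation; "wrist_force": force on the tool from outside, world axes, zero at the start; "ft_torque": the same for the moment, N m; "grip_width": finger opening in m; "grip_force": force on a finger pad.
Only numpy, scipy, OpenCV 4.12 (cv2) and the standard library are available. Lean on these libraries where they do the work, as an engineer would, in place of code of your own. Each camera call takes 0.05 s, during which the arm holds its last target. There are 200 camera calls.

## Working session

There is one attempt and no reset: what is moved stays moved. The work goes in short steps, Python scripts to look and compute and a tool call to move; the robot and the scene stay as the last step left them, time stands still between calls to the robot, and variables do not carry over. Pictures are saved under pics/ and viewed, at most 10 in all, crops included, and the job is handed in when it is done.

Besides the shell and the picture viewer there is one more tool, called after "Call:" as name(argument=value, ...) on one line, values as JSON. step_arm: Moves the arm, as the interface text tells. Its arguments: {"type":"object","properties":{"moves":{"type":"array"},"force":{"type":"number"}},"required":["moves"]}

```bash
ls; mkdir -p pics
cat > h.py <<'E'
import numpy as np, cv2
from station import readout, vision, job, env
def snap(n,f):
    s=readout.sense(); im,d=vision.read_camera(n)
    np.savez('pics/'+f+'.npz',im=im,d=d,pos=s['position'],rot=s['tcp_rot']); cv2.imwrite('pics/'+f+'.png',im[:,:,::-1]); return s,im,d
def pose(n,pos=None,rot=None):
    c=vision.calibration(n)
    if 'hand_eye' in c:
        T=np.eye(4);T[:3,:3]=np.array(rot);T[:3,3]=pos
        M=T@np.array(c['hand_eye'])
    else:
        R=cv2.Rodrigues(np.array(c['rvec'],float))[0];M=np.eye(4);M[:3,:3]=R.T;M[:3,3]=-R.T@np.array(c['tvec']).ravel()
    return c,M
def px(n,u,v,z=None,dep=None,pos=None,rot=None):
    c,M=pose(n,pos,rot); r=np.array([(u-c['cx'])/c['fx'],(v-c['cy'])/c['fy'],1.])
    if dep is not None: return M[:3,:3]@(r*dep)+M[:3,3]
    w=M[:3,:3]@r; return M[:3,3]+w*(z-M[2,3])/w[2]
E
python3 - <<'E'
from h import *
s,im,d=snap('top','top0'); snap('scene','sc0')
print(s); print(pose('top')); print(vision.calibration('wrist')); print(env.grip_point_offset)
E
```

```text
pics
{'clock': 0.0, 'q': array([-7.38305961e+01,  1.72137253e+01,  8.71811923e+01,  1.83605110e-03,
        7.56688038e+01, -3.81620814e+00]), 'joint_velocities': array([ 0.04432653, -0.00025299, -0.04721755,  0.05988287,  0.01699872,
        0.03409064]), 'joint_torque': array([ 8.76952035e-04, -5.31806231e+01, -3.52738667e+01,  7.08495034e-02,
        2.44282099e-02, -1.36215681e-04]), 'position': array([ 0.18791071, -0.51662573,  0.20489796]), 'tcp_rot': array([[ 9.39781210e-01,  3.41776535e-01, -2.79889392e-04],
       [ 3.41776633e-01, -9.39780599e-01,  1.07680073e-03],
       [ 1.04990603e-04, -1.10761675e-03, -9.99999381e-01]]), 'wrist_force': array([-0.68283494,  1.10229994,  0.05410512]), 'ft_torque': array([-0.01990103, -0.00932038,  0.02590633]), 'grip_force': 0.0, 'grip_width': 0.09383873725465945}
({'fx': 558.4707475912272, 'fy': 558.4707475912272, 'cx': 322.63039120187455, 'cy': 235.24139467095992, 'rvec': array([ 2.15129254, -2.18159722,  0.13836144]), 'tvec': array([0.1964011 , 0.55707766, 1.13767093])}, array([[-0.01458211, -0.99311892,  0.11619881,  0.4239123 ],
       [-0.99984166,  0.0132972 , -0.01182539,  0.20241583],
       [ 0.0101989 , -0.11635285, -0.99315558,  1.19269872],
       [ 0.        ,  0.        ,  0.        ,  1.        ]]))
{'fx': 330.4136380851434, 'fy': 330.4136380851434, 'cx': 322.29308113785277, 'cy': 245.28154680309584, 'hand_eye': array([[-3.95463788e-04, -9.72485045e-01, -2.32964979e-01,
         6.66272039e-02],
       [ 9.99999192e-01, -6.65967262e-04,  1.08247916e-03,
         1.82805191e-04],
       [-1.20784184e-03, -2.32964363e-01,  9.72484523e-01,
        -1.78372208e-01],
       [ 0.00000000e+00,  0.00000000e+00,  0.00000000e+00,
         1.00000000e+00]])}
0.0188
```

View pics/top0.png

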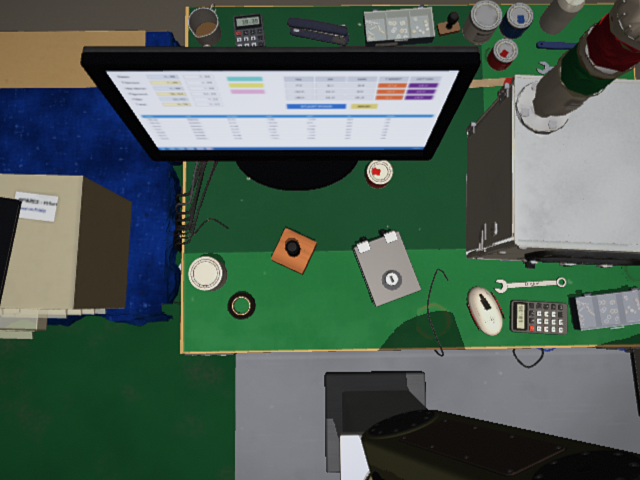

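View pics/sc0.png

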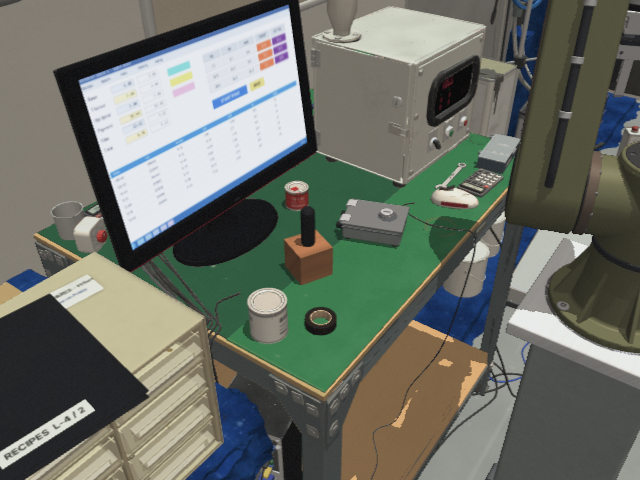

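Run:
```python
from h import *
f=np.load('pics/top0.npz');im,d=f['im'],f['d']
P=lambda u,v,z:print((u,v),np.round(px('top',u,v,z=z),4),'depthpt',np.round(px('top',u,v,dep=float(d[v,u])),3))
P(292,247,.148);P(392,280,.058);P(387,267,.046);P(207,271,.072);P(241,305,.019);P(379,172,.05)
for u in (150,250,292,350,430): P(u,154,.2)
P(484,110,.2);P(470,250,.1);P(515,250,.1)
# handle segmentation: points with z .13-.16
c,M=pose('top');v,u=np.mgrid[:480,:640];p=np.stack([(u-c['cx'])/c['fx']*d,(v-c['cy'])/c['fy']*d,d],-1)@M[:3,:3].T+M[:3,3]
w=(p[...,2]>.135)&(p[...,2]<.16)&(abs(u-292)<14)&(abs(v-247)<14);print(w.sum(),p[w].mean(0),p[w][:,2].max())
w=(p[...,2]>.06)&(p[...,2]<.076)&(abs(u-292)<28)&(abs(v-250)<28);print(w.sum(),cv2.minAreaRect(p[w][:,:2].astype(np.float32)*1000))
w=(p[...,2]>.040)&(p[...,2]<.065)&(abs(u-388)<38)&(abs(v-268)<40);r=cv2.minAreaRect(p[w][:,:2].astype(np.float32)*1000);print(w.sum(),r,cv2.boxPoints(r))
w=(p[...,2]>.053)&(p[...,2]<.065)&(abs(u-392)<15)&(abs(v-280)<15);print(w.sum(),cv2.minEnclosingCircle(p[w][:,:2].astype(np.float32)*1000),p[w].mean(0))
cv2.imwrite('pics/crop1.png',np.hstack([cv2.resize(im[225:305,262:342],(390,390),interpolation=2),cv2.resize(im[225:305,345:425],(390,390),interpolation=2)])[:,:,::-1])
```

```text
(292, 247) [0.5247 0.2478 0.148 ] depthpt [0.525 0.248 0.15 ]
(392, 280) [0.4633 0.0495 0.058 ] depthpt [0.464 0.048 0.05 ]
(387, 267) [0.4906 0.0574 0.046 ] depthpt [0.49  0.058 0.049]
(207, 271) [0.4861 0.4215 0.072 ] depthpt [0.486 0.422 0.071]
(241, 305) [0.4173 0.3606 0.019 ] depthpt [0.417 0.363 0.   ]
(379, 172) [0.6891 0.0691 0.05  ] depthpt [0.69  0.069 0.047]
(150, 154) [0.6927 0.5017 0.2   ] depthpt [0.712 0.523 0.13 ]
(250, 154) [0.6905 0.3205 0.2   ] depthpt [0.712 0.33  0.122]
(292, 154) [0.6896 0.2442 0.2   ] depthpt [0.71  0.247 0.123]
(350, 154) [0.6884 0.1386 0.2   ] depthpt [0.709 0.134 0.123]
(430, 154) [ 0.6867 -0.0075  0.2   ] depthpt [ 0.706 -0.023  0.125]
(484, 110) [ 0.7685 -0.1103  0.2   ] depthpt [ 0.838 -0.173  0.   ]
(470, 250) [ 0.5186 -0.1004  0.1   ] depthpt [ 0.521 -0.108  0.072]
(515, 250) [ 0.5174 -0.1893  0.1   ] depthpt [ 0.506 -0.141  0.236]
168 [0.52469173 0.24832228 0.1463651 ] 0.15331173764748796
1005 ((525.2547607421875, 248.98052978515625), (70.59394073486328, 69.90631103515625), 64.31550598144531)
3126 ((489.9209289550781, 59.13301086425781), (135.03465270996094, 101.76428985595703), 19.554250717163086) [[409.26746   84.48253 ]
 [443.32788  -11.412504]
 [570.5744    33.783493]
 [536.514    129.67853 ]]
120 ((462.5567626953125, 47.52054214477539), 16.929086685180664) [0.46552868 0.05104639 0.05848264]
```

View pics/crop1.png

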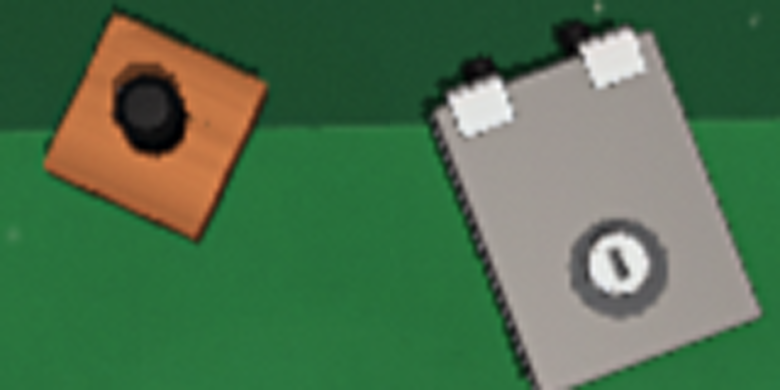

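The top view shows the handle top at px (292,247), the stand, the box with its screw at (392,280), the tin at (207,271), the tape at (241,305) and the small tin at (379,172). The enlarged crop shows the slot about 33° from world x. Next I move over the screw for a close look with the wrist camera.

Call:
step_arm(moves=[0.03,-0.029,0.0,0,0,0,100,0.06,-0.058,0.0,0,0,0,100,0.09,-0.087,0.0,0,0,0,100,0.12,-0.116,0.0,0,0,0,100,0.151,-0.146,0.0,0,0,0,100])

```text
clock: 0.6
position: [0.2802, -0.3264, 0.2052]
tcp_rot: [[0.94, 0.341, -0.0], [0.341, -0.94, 0.0], [-0.0, -0.0, -1.0]]
wrist_force: [0.3, -0.2, 0.5]
grip_width: 0.0941
grip_force: 0.0
```

Call:
step_arm(moves=[0.03,-0.029,0.0,0,0,0,100,0.06,-0.058,0.0,0,0,0,100,0.09,-0.087,0.0,0,0,0,100,0.12,-0.116,0.0,0,0,0,100,0.151,-0.146,0.0,0,0,0,100])

```text
clock: 1.1
position: [0.3723, -0.1376, 0.2054]
tcp_rot: [[0.94, 0.341, 0.0], [0.341, -0.94, -0.0], [0.0, 0.0, -1.0]]
wrist_force: [1.4, -0.2, -0.6]
grip_width: 0.0941
grip_force: 0.0
```

Call:
step_arm(moves=[0.03,-0.029,0.017,0,0,0,100,0.06,-0.058,0.034,0,0,0,100,0.09,-0.087,0.051,0,0,0,100,0.12,-0.116,0.068,0,0,0,100,0.151,-0.146,0.085,0,0,0,100])

```text
clock: 1.6
position: [0.4643, 0.0513, 0.1196]
tcp_rot: [[0.94, 0.342, -0.0], [0.342, -0.94, -0.0], [-0.0, 0.0, -1.0]]
wrist_force: [1.6, -1.5, 0.7]
grip_width: 0.0944
grip_force: 0.0
```

Run:
```python
from h import *
s,im,d=snap('wrist','w1');print(s['clock'],s['position'],s['tcp_rot'].round(3),s['q'])
c,M=pose('wrist',s['position'],s['tcp_rot'])
q=np.linalg.inv(M)@np.array([.464,.0495,.058,1]);u,v=int(c['fx']*q[0]/q[2]+c['cx']),int(c['fy']*q[1]/q[2]+c['cy']);print(u,v,q[2],d[v,u])
cv2.imwrite('pics/w1c.png',cv2.resize(im[v-50:v+50,u-50:u+50],(600,600),interpolation=2)[:,:,::-1]); print(u-50,v-50)
# also scene camera info
print(pose('scene'))
```

```text
1.6 [0.46429894 0.05130684 0.11964837] [[ 0.94   0.342 -0.   ]
 [ 0.342 -0.94  -0.   ]
 [-0.     0.    -1.   ]] [ 1.81371391e+00  1.21659344e+01  1.05740928e+02 -3.33447616e-03
  6.20983511e+01  7.18282716e+01]
323 258 0.24914604068761698 0.2548976
273 208
({'fx': 615.1266884225322, 'fy': 615.1266884225322, 'cx': 318.2010818549475, 'cy': 236.60974924500795, 'rvec': array([ 0.77819388, -2.446723  ,  1.25790247]), 'tvec': array([0.55229401, 0.12557482, 1.14208494])}, array([[-0.81512855, -0.33397163,  0.47331639, -0.04843848],
       [-0.57926762,  0.47530094, -0.66222205,  1.01655404],
       [-0.00380435, -0.81397295, -0.58089032,  0.76774171],
       [ 0.        ,  0.        ,  0.        ,  1.        ]]))
```

View pics/w1c.png

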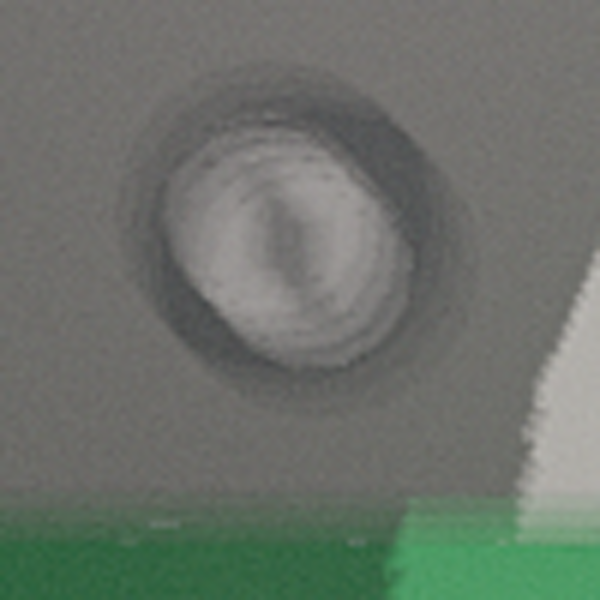

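Motion blur: the arm was still moving when the picture was taken. I go lower, settle and look again.

Call:
step_arm(moves=[0,0,0.01,0,0,0,100,0,0,0.02,0,0,0,100,0,0,0.02,0,0,0,100,0,0,0.02,0,0,0,100,0,0,0.02,0,0,0,100])

```text
clock: 2.15
position: [0.4642, 0.0489, 0.1011]
tcp_rot: [[0.94, 0.341, 0.001], [0.341, -0.94, 0.0], [0.001, 0.0, -1.0]]
wrist_force: [0.2, -0.1, -0.1]
grip_width: 0.0937
grip_force: 0.0
```

Run:
```python
from h import *
s,im,d=snap('wrist','w2');print(s['clock'],s['position'])
c,M=pose('wrist',s['position'],s['tcp_rot'])
q=np.linalg.inv(M)@np.array([.464,.0495,.058,1]);u,v=int(c['fx']*q[0]/q[2]+c['cx']),int(c['fy']*q[1]/q[2]+c['cy']);print(u,v,q[2],d[v,u])
cv2.imwrite('pics/w2c.png',cv2.resize(im[v-30:v+30,u-30:u+30],(600,600),interpolation=2)[:,:,::-1]); print(u-30,v-30)
```

```text
2.15 [0.46420286 0.04889673 0.10105193]
320 264 0.23085918006924477 0.23757827
290 234
```

View pics/w2c.png

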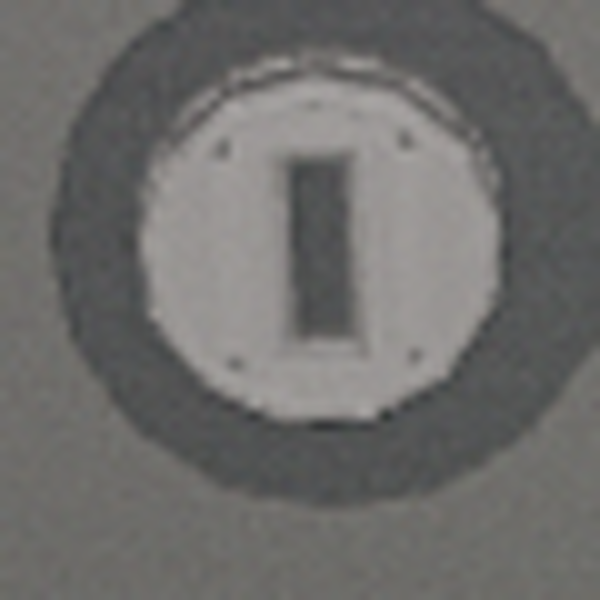

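Now it is sharp: the screw slot's centre is at px ≈ (321.6, 258.6), running from (321.4,249.6) to (322.0,268.6).

Run:
```python
from h import *
f=np.load('pics/w2.npz');P=lambda u,v,z:px('wrist',u,v,z=z,pos=f['pos'],rot=f['rot'])
a=P(321.4,249.6,.058);b=P(322.1,268.6,.058);print(a,b,np.linalg.norm(a-b),(a+b)/2,np.degrees(np.arctan2(*(a-b)[1::-1])))
l=P(303.8,258.6,.058);r=P(339.8,258.6,.058);print('head',np.linalg.norm(l-r),(l+r)/2)
# where stand expected in this wrist pic
c,M=pose('wrist',f['pos'],f['rot'])
for p in ([.5247,.248,.148],[.525,.249,.068]):
  q=np.linalg.inv(M)@np.array(p+[1]);print(c['fx']*q[0]/q[2]+c['cx'],c['fy']*q[1]/q[2]+c['cy'])
```

```text
[0.47406581 0.05265628 0.058     ] [0.46131484 0.04752965 0.058     ] 0.013742986903653208 [0.46769033 0.05009296 0.058     ] 21.902966876245845
head 0.025050051639594718 [0.46808646 0.05019977 0.058     ]
-160.902709104164 -6.663738555378131
33.09061154944078 62.33982811621675
```

Call:
step_arm(moves=[0,0,-0.045,0,0,0,100,0.02,-0.027,-0.08,0,0,0,100,0.05,-0.067,-0.08,0,0,0,100,0.08,-0.107,-0.08,0,0,0,100,0.11,-0.147,-0.08,0,0,0,100])

```text
clock: 2.7
position: [0.5176, 0.227, 0.1814]
tcp_rot: [[0.94, 0.341, 0.002], [0.341, -0.94, 0.001], [0.002, 0.0, -1.0]]
wrist_force: [-0.3, -0.3, 0.9]
grip_width: 0.0935
grip_force: 0.0
```

Call:
step_arm(moves=[0.015,-0.02,0,0,0,0,100,0.015,-0.02,0,0,0,0,100,0.015,-0.02,0,0,0,0,100,0.015,-0.02,0,0,0,0,100,0.015,-0.02,0,0,0,0,100])

```text
clock: 3.2
position: [0.5245, 0.2482, 0.1809]
tcp_rot: [[0.94, 0.34, 0.0], [0.34, -0.94, 0.0], [0.0, 0.0, -1.0]]
wrist_force: [0.0, 0.2, -0.1]
grip_width: 0.0941
grip_force: 0.0
```

Run:
```python
from h import *
s,im,d=snap('wrist','w3');print(s['clock'],s['position'],s['tcp_rot'].round(3))
c,M=pose('wrist',s['position'],s['tcp_rot'])
v,u=np.mgrid[:480,:640];p=np.stack([(u-c['cx'])/c['fx']*d,(v-c['cy'])/c['fy']*d,d],-1)@M[:3,:3].T+M[:3,3]
ok=(d>0)&(np.hypot(p[...,0]-.525,p[...,1]-.2485)<.03)
w=ok&(p[...,2]>.142)&(p[...,2]<.155);print(w.sum(),p[w].mean(0),cv2.minEnclosingCircle(p[w][:,:2].astype(np.float32)*1000))
print(np.percentile(u[w],[0,50,100]),np.percentile(v[w],[0,50,100]))
w=(d>0)&(np.hypot(p[...,0]-.525,p[...,1]-.2485)<.06)&(p[...,2]>.06)&(p[...,2]<.075);print(w.sum(),cv2.minAreaRect(p[w][:,:2].astype(np.float32)*1000))
```

```text
3.2 [0.52448622 0.24819228 0.18085731] [[ 0.94  0.34  0.  ]
 [ 0.34 -0.94  0.  ]
 [ 0.    0.   -1.  ]]
1024 [0.52814784 0.24857584 0.14577316] ((527.4715576171875, 248.29580688476562), 13.025933265686035)
[305. 323. 342.] [244.  262.5 280. ]
4192 ((526.8075561523438, 247.9085693359375), (70.37886047363281, 70.36658477783203), 64.40309143066406)
```

View pics/w3.png

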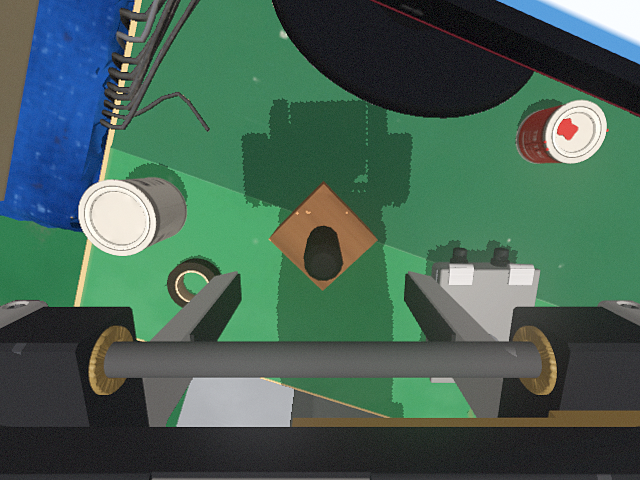

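The handle sits centred at px (323,262) between the fingers, and the tape and tins are well clear. I descend and grip.

Call:
step_arm(moves=[0.002,0,0.035,0,0,0,100,0.002,0,0.07,0,0,0,100,0.002,0,0.095,0,0,0,100,0.002,0,0.105,0,0,0,70,0.002,0,0.105,0,0,0,40], force=30)

```text
clock: 3.75
position: [0.526, 0.2494, 0.0748]
tcp_rot: [[0.94, 0.341, -0.001], [0.341, -0.94, -0.001], [-0.002, 0.0, -1.0]]
wrist_force: [0.0, -1.1, 1.0]
grip_width: 0.0817
grip_force: 0.0
```

Call:
step_arm(moves=[0,0,0,0,0,0,10,0,0,0,0,0,0,10,0,0,0,0,0,0,10,0,0,0,0,0,0,10,0,0,0,0,0,0,10], force=30)

```text
clock: 4.25
position: [0.5264, 0.25, 0.0758]
tcp_rot: [[0.94, 0.342, 0.0], [0.342, -0.94, 0.0], [0.001, -0.0, -1.0]]
wrist_force: [-0.7, 0.2, 0.3]
grip_width: 0.0415
grip_force: 0.0
```

Call:
step_arm(moves=[0,0,0,0,0,0,10,0,0,0,0,0,0,10,0,0,0,0,0,0,10,0,0,0,0,0,0,10,0,0,0,0,0,0,10], force=40)

```text
clock: 4.75
position: [0.5263, 0.2498, 0.0755]
tcp_rot: [[0.94, 0.342, 0.0], [0.342, -0.94, -0.0], [0.0, 0.0, -1.0]]
wrist_force: [0.1, -1.1, 1.5]
grip_width: 0.0273
grip_force: 40.0
```

Call:
step_arm(moves=[0,0,-0.005,0,0,0,10,0,0,-0.03,0,0,0,10,0,0,-0.06,0,0,0,10,0,0,-0.09,0,0,0,10,0,0,-0.12,0,0,0,10])

```text
clock: 5.25
position: [0.526, 0.2499, 0.1969]
tcp_rot: [[0.94, 0.342, -0.0], [0.342, -0.94, 0.0], [-0.0, -0.0, -1.0]]
wrist_force: [-0.7, -0.3, -1.1]
grip_width: 0.0273
grip_force: 40.0
```

Call:
step_arm(moves=[0,0,0,0,0,0,10,0,0,0,0,0,0,10,0,0,0,0,0,0,10,0,0,0,0,0,0,10,0,0,0,0,0,0,10])

```text
clock: 5.75
position: [0.526, 0.2498, 0.1946]
tcp_rot: [[0.94, 0.342, -0.001], [0.342, -0.94, -0.001], [-0.001, 0.0, -1.0]]
wrist_force: [1.1, -0.9, -0.9]
grip_width: 0.0275
grip_force: 40.0
```

Run:
```python
from h import *
s,im,d=snap('wrist','w4');print(s['clock'],s['position'],s['wrist_force'],s['grip_width'])
c,M=pose('wrist',s['position'],s['tcp_rot']);H=np.linalg.inv(np.array(c['hand_eye']))
# project expected tip etc. in tool coords
def pr(p):
  q=H@np.array(list(p)+[1]);return (round(c['fx']*q[0]/q[2]+c['cx'],1),round(c['fy']*q[1]/q[2]+c['cy'],1))
print('tip',pr((0,0,.071)),pr((5,0,71) and (.005,0,.071)),pr((0,.005,.071)),'blade top',pr((0,0,.057)),'shoulder',pr((0.014,0,.006)))
u,v=map(int,pr((0,0,.071)))
cv2.imwrite('pics/w4c.png',cv2.resize(im[v-40:v+40,u-40:u+40],(600,600),interpolation=2)[:,:,::-1]);print(u-40,v-40)
```

```text
5.75 [0.526032   0.24983312 0.19457406] [ 1.13423331 -0.8719086  -0.9002693 ] 0.027503087687397152
tip (np.float64(321.7), np.float64(253.9)) (np.float64(321.7), np.float64(247.6)) (np.float64(328.1), np.float64(253.9)) blade top (np.float64(321.7), np.float64(258.7)) shoulder (np.float64(321.6), np.float64(259.5))
281 213
```

View pics/w4c.png

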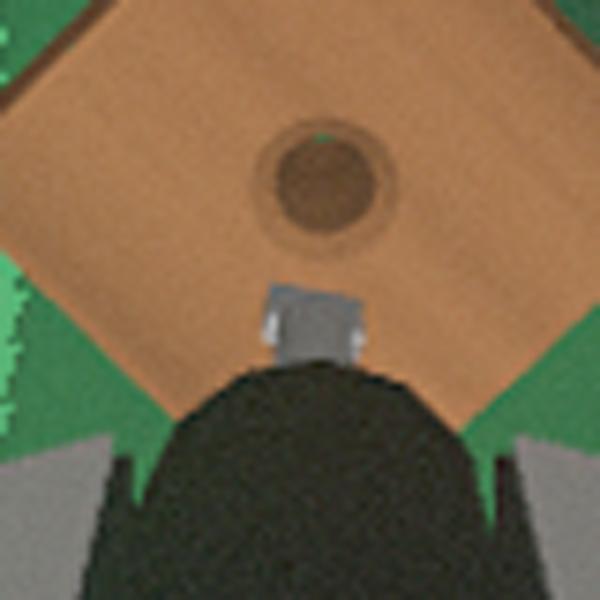

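Run:
```python
from h import *
f=np.load('pics/w4.npz');R=f['rot'];o=f['pos'];zt=o[2]-.0725
P=lambda u,v,z:px('wrist',u,v,z=z,pos=o,rot=R)
a=P(281+272/7.5-.43,213+287/7.5-.43,zt);b=P(281+362/7.5-.43,213+300/7.5-.43,zt)
m=(a+b)/2;e=b-a;print(np.linalg.norm(e),np.degrees(np.arctan2(e[1],e[0])))
n=R[:,0]-e*(R[:,0]@e)/(e@e);n/=np.linalg.norm(n);ax=m-.0015*n;print('axis tip',ax,'tool',R.T@(ax-o))
h=P(281+325/7.5-.43,213+187/7.5-.43,.068);print('hole',h)
```

```text
0.009518058550410916 -78.54743181664321
axis tip [0.5260396  0.24912305 0.1220762 ] tool [-0.00013311  0.00066578  0.07249816]
hole [0.52762107 0.24822875 0.068     ]
```

The picture shows the blade's lower edge from px (317,251) to (329,253), with the stand's hole at (324,238). The blade axis is on the TCP, and its width lies at about 101.5° in the world. I carry it over the screw while turning it +100.5°.

Call:
step_arm(moves=[-0.025,0.033,0.0,0,0,-8.4,10,-0.05,0.067,0.005,0,0,-16.8,10,-0.075,0.1,0.01,0,0,-25.2,10,-0.1,0.134,0.014,0,0,-33.6,10,-0.123,0.167,0.017,0,0,-42,10])

```text
clock: 6.3
position: [0.4674, 0.0512, 0.1782]
tcp_rot: [[0.47, 0.882, -0.0], [0.882, -0.47, -0.0], [-0.0, -0.0, -1.0]]
wrist_force: [0.4, -0.3, -1.4]
grip_width: 0.0273
grip_force: 40.0
```

Call:
step_arm(moves=[0,0,0,0,0,-8.4,10,0,0,0,0,0,-16.8,10,0,0,0,0,0,-25.2,10,0,0,0,0,0,-33.6,10,0,0,0,0,0,-42,10])

```text
clock: 6.8
position: [0.4682, 0.0526, 0.1784]
tcp_rot: [[-0.241, 0.971, -0.0], [0.971, 0.241, -0.0], [0.0, -0.0, -1.0]]
wrist_force: [-0.3, -0.2, -0.9]
grip_width: 0.0274
grip_force: 40.0
```

Call:
step_arm(moves=[0,0,0,0,0,-8.25,10,0,0,0,0,0,-16.5,10,0,0,0,0,0,-16.5,10,0,0,0,0,0,-16.5,10,0,0,0,0,0,-16.5,10])

```text
clock: 7.3
position: [0.4683, 0.0527, 0.1785]
tcp_rot: [[-0.498, 0.867, -0.0], [0.867, 0.498, -0.0], [0.0, -0.0, -1.0]]
wrist_force: [0.8, -0.3, -1.3]
grip_width: 0.0278
grip_force: 40.0
```

Call:
step_arm(moves=[0,0,0,0,0,0,10,0,0,0,0,0,0,10,0,0,0,0,0,0,10,0,0,0,0,0,0,10,0,0,0,0,0,0,10])

```text
clock: 7.8
position: [0.4683, 0.0527, 0.1786]
tcp_rot: [[-0.501, 0.865, 0.0], [0.865, 0.501, 0.0], [0.0, 0.0, -1.0]]
wrist_force: [0.5, -0.1, -1.2]
grip_width: 0.0277
grip_force: 40.0
```

Run:
```python
from h import *
s,im,d=snap('wrist','w5');print(s['clock'],s['position'],s['tcp_rot'].round(4),s['wrist_force'],s['ft_torque'],s['q'])
u,v=322,245
cv2.imwrite('pics/w5c.png',cv2.resize(im[v-30:v+30,u-30:u+30],(600,600),interpolation=2)[:,:,::-1]);print(u-30,v-30)
```

```text
7.8 [0.46830922 0.05268192 0.17861152] [[-0.5012  0.8653  0.    ]
 [ 0.8653  0.5012  0.    ]
 [ 0.      0.     -1.    ]] [ 0.53020419 -0.08486779 -1.19484353] [ 0.00489013 -0.14410548  0.00119899] [ 1.96396767e+00  8.57860620e+00  1.01410141e+02  3.50743224e-04
  7.00108533e+01 -2.81168749e+01]
292 215
```

View pics/w5c.png

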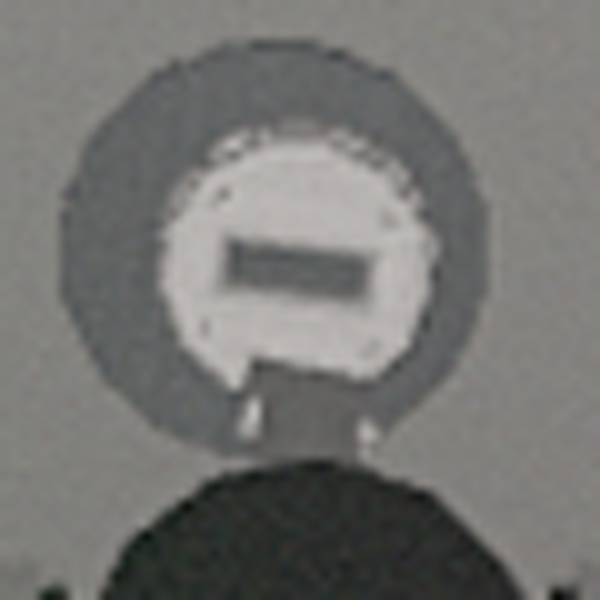

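The slot's centre is at px ≈ (321.1, 241.5), tilted 4.4° in the image. The blade edge runs from (316.2,250.5) to (328.7,252.7), tilted about 9–10°. Now I compute the correction.

Run:
```python
from h import *
f=np.load('pics/w5.npz');R=f['rot'];o=f['pos'];zt=o[2]-.0725
P=lambda x,y,z:R.T@(px('wrist',292+x/10-.45,215+y/10-.45,z=z,pos=o,rot=R)-o)
ang=lambda e:np.degrees(np.arctan2(-e[0],e[1]))
a,b=P(247,360,zt),P(372,382,zt);e=b-a;n=np.array([e[1],-e[0],0])/np.hypot(*e[:2]);ax=(a+b)/2-.0015*n
print('blade',np.linalg.norm(e),ang(e),'axis',ax)
c=[P(x,y,.058) for x,y in((225,240),(222,288),(365,300),(370,250))]
print('slot',sum(c)/4,ang(c[3]-c[0]),ang(c[2]-c[1]),np.linalg.norm(c[3]-c[0]),np.linalg.norm(c[1]-c[0]))
```

```text
blade 0.009973487749342758 10.350216748987584 axis [ 0.00011186 -0.00081705  0.0725    ]
slot [-0.00132292 -0.00176886  0.1206115 ] 4.077267517979577 4.968025345101276 0.013472318764005462 0.004579631167458499
```

Call:
step_arm(moves=[-0.0014,-0.001,0.01,0,0,-5,10,-0.0014,-0.001,0.02,0,0,-5,10,-0.0014,-0.001,0.03,0,0,-5,10,-0.0014,-0.001,0.04,0,0,-5,10,-0.0014,-0.001,0.04,0,0,-5,10])

```text
clock: 8.35
position: [0.4675, 0.051, 0.1371]
tcp_rot: [[-0.574, 0.819, -0.002], [0.819, 0.574, -0.0], [0.001, -0.002, -1.0]]
wrist_force: [-0.6, 0.6, -0.7]
grip_width: 0.0275
grip_force: 40.0
```

Call:
step_arm(moves=[0,0,0.002,0,0,0,10,0,0,0.004,0,0,0,10,0,0,0.006,0,0,0,10,0,0,0.007,0,0,0,10,0,0,0.008,0,0,0,10])

```text
clock: 8.85
position: [0.4682, 0.051, 0.1306]
tcp_rot: [[-0.575, 0.818, 0.0], [0.818, 0.575, 0.0], [-0.0, 0.0, -1.0]]
wrist_force: [0.2, -0.2, -1.3]
grip_width: 0.0272
grip_force: 40.0
```

Run:
```python
from h import *
s,im,d=snap('wrist','w6');print(s['clock'],s['position'],s['wrist_force'],s['ft_torque'],s['q'][5])
u,v=322,245
cv2.imwrite('pics/w6c.png',cv2.resize(im[v-30:v+30,u-30:u+30],(600,600),interpolation=2)[:,:,::-1])
```

```text
8.85 [0.46821272 0.0509917  0.13063787] [ 0.16201948 -0.19706784 -1.32425933] [-0.01231155 -0.1351633   0.00201011] -33.33432416837609
```

View pics/w6c.png

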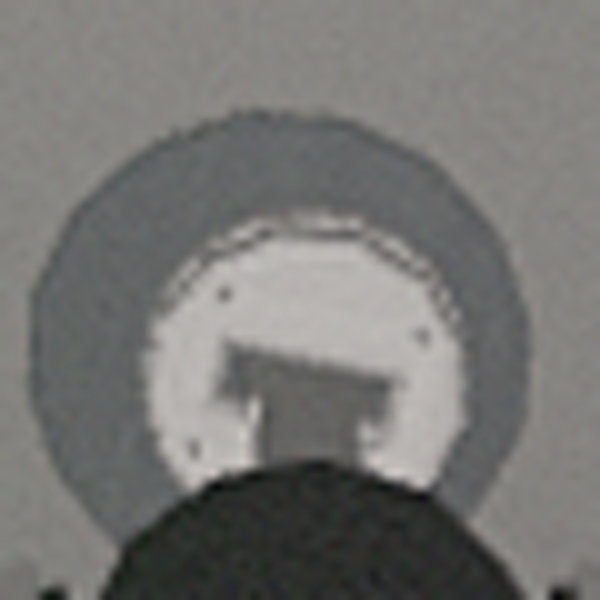

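The blade is over the slot, edges parallel at 10–11°, with gaps at both ends (px 315–317 and 329–332) and no contact force. I go down into it.

Call:
step_arm(moves=[0,0,0.001,0,0,0,10,0,0,0.002,0,0,0,10,0,0,0.003,0,0,0,10,0,0,0.003,0,0,0,10,0,0,0.003,0,0,0,10])

```text
clock: 9.4
position: [0.4682, 0.0509, 0.1276]
tcp_rot: [[-0.575, 0.818, 0.0], [0.818, 0.575, -0.0], [-0.0, -0.0, -1.0]]
wrist_force: [0.9, -1.7, -2.0]
grip_width: 0.0274
grip_force: 40.0
```

Call:
step_arm(moves=[0,0,0.0005,0,0,0,10,0,0,0.001,0,0,0,10,0,0,0.0015,0,0,0,10,0,0,0.002,0,0,0,10,0,0,0.002,0,0,0,10])

```text
clock: 9.9
position: [0.4682, 0.0509, 0.1256]
tcp_rot: [[-0.575, 0.818, 0.0], [0.818, 0.575, -0.0], [-0.0, 0.0, -1.0]]
wrist_force: [-0.1, -1.6, -0.7]
grip_width: 0.0275
grip_force: 40.0
```

Call:
step_arm(moves=[0,0,0.0005,0,0,0,10,0,0,0.001,0,0,0,10,0,0,0.0015,0,0,0,10,0,0,0.002,0,0,0,10,0,0,0.002,0,0,0,10])

```text
clock: 10.4
position: [0.4683, 0.051, 0.1238]
tcp_rot: [[-0.575, 0.818, 0.0], [0.818, 0.575, -0.0], [-0.0, 0.0, -1.0]]
wrist_force: [-0.6, -2.2, 4.9]
grip_width: 0.027
grip_force: 40.0
```

Call:
step_arm(moves=[0,0,0.001,0,0,0,10,0,0,0.002,0,0,0,10,0,0,0.003,0,0,0,10,0,0,0.003,0,0,0,10,0,0,0.003,0,0,0,10])

```text
clock: 10.9
position: [0.4683, 0.051, 0.1211]
tcp_rot: [[-0.575, 0.818, 0.001], [0.818, 0.575, -0.0], [-0.0, 0.0, -1.0]]
wrist_force: [-1.6, -1.7, 9.7]
grip_width: 0.0275
grip_force: 40.0
```

Call:
step_arm(moves=[0,0,0.0004,0,0,0,10,0,0,0.0008,0,0,0,10,0,0,0.0012,0,0,0,10,0,0,0.0012,0,0,0,10,0,0,0.0012,0,0,0,10])

```text
clock: 11.4
position: [0.4684, 0.051, 0.1201]
tcp_rot: [[-0.575, 0.818, 0.001], [0.818, 0.575, -0.0], [-0.001, 0.001, -1.0]]
wrist_force: [-2.1, -1.4, 11.8]
grip_width: 0.0275
grip_force: 40.0
```

Seated, pressed in about 4.6 mm. Now I turn clockwise.

Call:
step_arm(moves=[0,0,0,0,0,3,10,0,0,0,0,0,6,10,0,0,0,0,0,9,10,0,0,0,0,0,12,10,0,0,0,0,0,15,10])

```text
clock: 11.9
position: [0.4686, 0.0507, 0.1202]
tcp_rot: [[-0.342, 0.94, 0.001], [0.94, 0.342, -0.001], [-0.001, 0.001, -1.0]]
wrist_force: [-1.6, -3.6, 11.8]
grip_width: 0.0276
grip_force: 40.0
```

Run:
```python
from h import *
s=readout.sense();print(s['clock'],s['position'],s['wrist_force'],s['ft_torque'],s['q'][5])
```

```text
11.9 [0.46860139 0.05074116 0.12015627] [-1.56833128 -3.61064091 11.78769217] [-1.1195432   0.20237147  0.12797905] -18.22007653966185
```

Call:
step_arm(moves=[0,0,0,0,0,2,10,0,0,0,0,0,4,10,0,0,0,0,0,6,10,0,0,0,0,0,8,10,0,0,0,0,0,10,10])

```text
clock: 12.4
position: [0.4686, 0.0507, 0.1201]
tcp_rot: [[-0.174, 0.985, 0.001], [0.985, 0.174, -0.001], [-0.001, 0.001, -1.0]]
wrist_force: [-1.5, -4.9, 11.8]
grip_width: 0.0273
grip_force: 40.0
```

```bash
cat > st.py <<'E'
from h import *
s=readout.sense();print(s['clock'],s['position'],s['wrist_force'],s['ft_torque'],s['q'][5])
E
python3 st.py
```

```text
12.4 [0.46856027 0.0506783  0.12014845] [-1.46068661 -4.8563017  11.7983493 ] [-1.14975534  0.29682212  0.04302664] -8.261351996673488
```

Call:
step_arm(moves=[-0.0003,0,0,0,0,4,10,-0.0005,0,0,0,0,8,10,-0.0005,0,0,0,0,12,10,-0.0005,0,0,0,0,16,10,-0.0005,0,0,0,0,20,10])

```text
clock: 12.9
position: [0.4684, 0.0504, 0.1201]
tcp_rot: [[0.175, 0.985, 0.001], [0.985, -0.175, -0.0], [-0.0, 0.001, -1.0]]
wrist_force: [-2.8, -3.5, 11.9]
grip_width: 0.0273
grip_force: 40.0
```

```bash
python3 st.py
```

```text
12.9 [0.46840946 0.05038728 0.120055  ] [-2.81385316 -3.45324695 11.89246366] [-0.83559238  0.66156347  0.05070544] 11.760885948387141
```

Call:
step_arm(moves=[-0.0003,-0.0003,0,0,0,4,10,-0.0004,-0.0003,0,0,0,8,10,-0.0004,-0.0003,0,0,0,12,10,-0.0004,-0.0003,0,0,0,15,10,-0.0004,-0.0003,0,0,0,18,10])

```text
clock: 13.4
position: [0.4681, 0.0502, 0.1201]
tcp_rot: [[0.47, 0.883, 0.001], [0.883, -0.47, 0.0], [0.0, 0.001, -1.0]]
wrist_force: [-2.2, -1.9, 12.0]
grip_width: 0.0278
grip_force: 40.0
```

```bash
python3 st.py
```

```text
13.4 [0.46811128 0.05018532 0.12008428] [-2.19834777 -1.87693353 12.03335801] [-0.53469927  0.53783646  0.01229306] 29.682692769219287
```

Call:
step_arm(moves=[0,0,0,0,0,1.5,10,0,0,0,0,0,3,10,0,0,0,0,0,4.5,10,0,0,0,0,0,6,10,0,0,0,0,0,6,10])

```text
clock: 13.9
position: [0.4681, 0.0502, 0.1201]
tcp_rot: [[0.558, 0.83, 0.001], [0.83, -0.558, 0.0], [0.0, 0.0, -1.0]]
wrist_force: [-1.4, -2.3, 12.2]
grip_width: 0.0272
grip_force: 40.0
```

```bash
python3 st.py
```

```text
13.9 [0.46805115 0.05020351 0.12006585] [-1.40032974 -2.28804706 12.17043195] [-0.42222835  0.66498121  0.06677882] 35.60887837093134
```

Call:
step_arm(moves=[0,0,0,0,0,1,10,0,0,0,0,0,2,10,0,0,0,0,0,3,10,0,0,0,0,0,3.5,10,0,0,0,0,0,3.5,10])

```text
clock: 14.4
position: [0.468, 0.0502, 0.1201]
tcp_rot: [[0.608, 0.794, 0.001], [0.794, -0.608, 0.0], [0.0, 0.0, -1.0]]
wrist_force: [-2.7, -1.4, 11.3]
grip_width: 0.0273
grip_force: 40.0
```

```bash
python3 st.py
```

```text
14.4 [0.46804564 0.05021915 0.12006029] [-2.69316743 -1.38015372 11.27435404] [-0.44226961  0.6778379   0.04913601] 39.07554127583967
```

Call:
step_arm(moves=[0,0,0,0,0,1,10,0,0,0,0,0,2,10,0,0,0,0,0,2.5,10,0,0,0,0,0,2.5,10,0,0,0,0,0,2.5,10])

```text
clock: 14.9
position: [0.468, 0.0502, 0.1201]
tcp_rot: [[0.641, 0.767, 0.001], [0.767, -0.641, 0.0], [0.0, 0.0, -1.0]]
wrist_force: [-3.9, -1.6, 12.4]
grip_width: 0.0278
grip_force: 40.0
```

```bash
python3 st.py
```

```text
14.9 [0.46799566 0.05022411 0.12005139] [-3.9151855  -1.59871463 12.41300331] [-0.44471802  0.74251157  0.06133788] 41.55750148444005
```

Call:
step_arm(moves=[0,0,0,0,0,1,10,0,0,0,0,0,2,10,0,0,0,0,0,2.5,10,0,0,0,0,0,2.5,10,0,0,0,0,0,2.5,10])

```text
clock: 15.4
position: [0.468, 0.0502, 0.12]
tcp_rot: [[0.674, 0.739, 0.0], [0.739, -0.674, 0.0], [0.0, 0.0, -1.0]]
wrist_force: [-2.6, -1.1, 12.5]
grip_width: 0.0272
grip_force: 40.0
```

```bash
python3 st.py
```

```text
15.4 [0.46799109 0.05021271 0.12002708] [-2.58993787 -1.06362209 12.48235381] [-0.47277526  0.67278923  0.00982976] 44.05568435283782
```

Run:
```python
from h import *
t=[]
for i in range(5):
    s,im,d=snap('wrist','w7');t.append(s['ft_torque'][2]);
print(t)
a=np.load('pics/w6.npz')['im'];f=lambda i:cv2.resize(i[217:273,294:350],(390,390),interpolation=2)
cv2.imwrite('pics/w7c.png',np.hstack([f(a),f(im)])[:,:,::-1])
```

```text
[np.float64(0.009829755343655641), np.float64(0.0877840503549225), np.float64(0.005829129073710103), np.float64(0.0736340964199816), np.float64(0.007567476335387659)]
```

View pics/w7c.png

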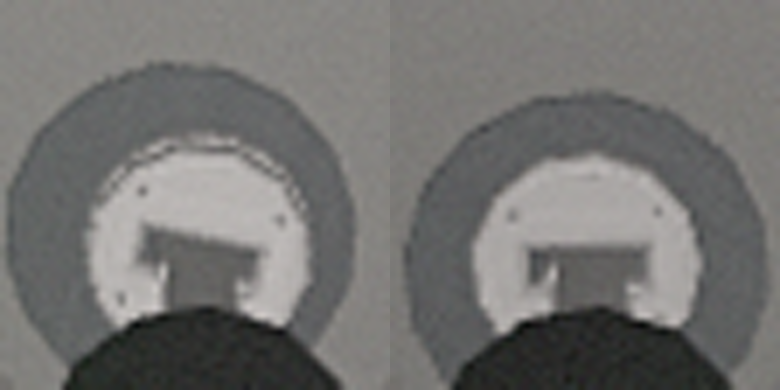

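Compared with before, the slot has lagged the hand by about 11° (image tilt from +10° to about −1°). So the screw has turned about 66°, close to home. A few degrees more.

Call:
step_arm(moves=[0,0,0,0,0,1,10,0,0,0,0,0,2,10,0,0,0,0,0,3,10,0,0,0,0,0,3,10,0,0,0,0,0,3,10])

```text
clock: 16.15
position: [0.468, 0.0502, 0.12]
tcp_rot: [[0.712, 0.702, 0.0], [0.702, -0.712, 0.0], [0.0, 0.0, -1.0]]
wrist_force: [-3.2, -2.2, 11.5]
grip_width: 0.0269
grip_force: 40.0
```

Run:
```python
from h import *
t=[]
for i in range(6):
    s=readout.sense();t.append(s['ft_torque'][2]);vision.read_camera('wrist')
print(np.mean(t),s['wrist_force'],s['q'][5])
```

```text
0.03481018080395478 [-3.50272007 -1.92918478 12.30550534] 47.05592038086547
```

Call:
step_arm(moves=[0,0,0,0,0,0.5,10,0,0,0,0,0,1,10,0,0,0,0,0,1.5,10,0,0,0,0,0,2,10,0,0,0,0,0,2,10])

```text
clock: 16.95
position: [0.4679, 0.0502, 0.12]
tcp_rot: [[0.736, 0.677, 0.0], [0.677, -0.736, 0.0], [0.0, 0.0, -1.0]]
wrist_force: [-3.0, -1.5, 12.3]
grip_width: 0.0275
grip_force: 40.0
```

```bash
cat > tq.py <<'E'
from h import *
t=[];F=[]
for i in range(6):
    s=readout.sense();t.append(s['ft_torque'][2]);F.append(s['wrist_force']);s,im,d=snap('wrist','wl')
print(np.mean(t),np.mean(F,0),s['q'][5],s['position'])
a=np.load('pics/w7.npz')['im']
g=lambda i:np.float32(cv2.GaussianBlur(cv2.cvtColor(i,cv2.COLOR_RGB2GRAY),(3,3),0)[222:262,300:346])
# relative rotation of head (about its image centre) vs w7
A=g(a);B=g(im);best=[]
m=np.zeros_like(A,np.uint8);m[:20]=1
for th in np.arange(-8,8.1,.5):
    W=cv2.warpAffine(A,cv2.getRotationMatrix2D((22,15),th,1),A.shape[::-1],borderMode=cv2.BORDER_REPLICATE)
    best.append((float(np.mean((W-B)[4:18,8:38]**2)),th))
print(sorted(best)[:3])
E
python3 tq.py
```

```text
0.09003848759964046 [-2.89778983 -1.2392363  12.37181401] 49.05457795535416 [0.46793491 0.05022842 0.12001815]
[(3.6199965476989746, np.float64(1.0)), (3.636388063430786, np.float64(0.5)), (3.856997489929199, np.float64(1.5))]
```

The torque is rising (0.09 N m), so the screw is at its stop. I ease back 1° and lift.

Call:
step_arm(moves=[0,0,0,0,0,-1.5,10,0,0,-0.0015,0,0,-1.5,10,0,0,-0.003,0,0,-1.5,10,0,0,-0.0045,0,0,-1.5,10,0,0,-0.006,0,0,-1.5,10])

```text
clock: 17.75
position: [0.4677, 0.0502, 0.1254]
tcp_rot: [[0.718, 0.696, -0.0], [0.696, -0.718, 0.0], [-0.0, -0.0, -1.0]]
wrist_force: [-0.9, -1.8, -1.4]
grip_width: 0.0274
grip_force: 40.0
```

```bash
python3 st.py
```

```text
17.75 [0.46772089 0.05020896 0.12538046] [-0.88583806 -1.79864017 -1.37975685] [-0.37056447  0.05185404  0.04314989] 47.558445999710784
```

Call:
step_arm(moves=[0,0,-0.003,0,0,0,10,0,0,-0.008,0,0,0,10,0,0,-0.025,0,0,0,10,0,0,-0.045,0,0,0,10,0,0,-0.055,0,0,0,10])

```text
clock: 18.25
position: [0.4683, 0.0503, 0.182]
tcp_rot: [[0.718, 0.696, 0.002], [0.696, -0.718, 0.0], [0.001, 0.001, -1.0]]
wrist_force: [-1.7, -0.7, -1.0]
grip_width: 0.0275
grip_force: 40.0
```

Call:
step_arm(moves=[0,0,0,0,0,0,10,0,0,0,0,0,0,10,0,0,0,0,0,0,10,0,0,0,0,0,0,10,0,0,0,0,0,0,10])

```text
clock: 18.75
position: [0.4677, 0.0501, 0.1799]
tcp_rot: [[0.718, 0.696, -0.001], [0.696, -0.718, 0.0], [-0.001, -0.001, -1.0]]
wrist_force: [0.6, 0.1, -1.3]
grip_width: 0.0272
grip_force: 40.0
```

Run:
```python
from h import *
Z=[]
for i in range(4):
    s,im,d=snap('wrist','w8');c,M=pose('wrist',s['position'],s['tcp_rot'])
    v,u=np.mgrid[:480,:640];p=np.stack([(u-c['cx'])/c['fx']*d,(v-c['cy'])/c['fy']*d,d],-1)@M[:3,:3].T+M[:3,3]
    r=np.hypot(p[...,0]-.468,p[...,1]-.0505)
    h=p[(r>.007)&(r<.011)&(abs(p[...,2]-.055)<.015)][:,2];k=p[(r>.024)&(r<.035)&(p[...,2]<.07)&(p[...,2]>.03)][:,2]
    Z.append((np.median(h)-np.median(k),len(h),len(k)))
print(Z,s['position'],s['tcp_rot'].round(3))
f=np.load('pics/w2.npz');d=f['d'];c,M=pose('wrist',f['pos'],f['rot']);p=np.stack([(u-c['cx'])/c['fx']*d,(v-c['cy'])/c['fy']*d,d],-1)@M[:3,:3].T+M[:3,3];r=np.hypot(p[...,0]-.468,p[...,1]-.0505)
h=p[(r>.007)&(r<.011)&(abs(p[...,2]-.055)<.015)][:,2];k=p[(r>.024)&(r<.035)&(p[...,2]<.07)&(p[...,2]>.03)][:,2];print('before',np.median(h)-np.median(k))
# slot direction now: dark pixels in head
g=cv2.cvtColor(im,cv2.COLOR_RGB2GRAY);d=np.load('pics/w8.npz')['d'];c,M=pose('wrist',s['position'],s['tcp_rot'])
R=M[:3,:3];ray=np.stack([(u-c['cx'])/c['fx'],(v-c['cy'])/c['fy'],np.ones(u.shape)],-1)@R.T;q=M[:3,3]+ray*((.058-M[2,3])/ray[...,2])[...,None]
r=np.hypot(q[...,0]-.468,q[...,1]-.0505);m=(r<.0085)&(g<135);print(m.sum(),np.median(g[r<.01]))
xy=q[m][:,:2];e=np.linalg.eigh(np.cov(xy.T))[1][:,1];print('slot',xy.mean(0),np.degrees(np.arctan2(e[1],e[0])))
```

```text
[(np.float64(0.011966585954896025), 247, 1897), (np.float64(0.011980372604404405), 246, 1887), (np.float64(0.011977823868642573), 249, 1902), (np.float64(0.012000488284551858), 251, 1898)] [0.46782521 0.05014182 0.18025162] [[ 0.718  0.696 -0.   ]
 [ 0.696 -0.718  0.   ]
 [-0.    -0.    -1.   ]]
before 0.011942799967061796
74 164.0
slot [0.46805181 0.05054984] 134.74939342462537
```

The screw is up (12.0 mm proud) and the slot has turned about 67° (1.17 rad), so it is locked. Back to the stand.

Call:
step_arm(moves=[0.036,-0.02,0,0,0,0,10,0.072,-0.04,0,0,0,0,10,0.109,-0.061,0,0,0,0,10,0.145,-0.081,0,0,0,0,10,0.1812,-0.1015,0,0,0,0,10])

```text
clock: 19.45
position: [0.5276, 0.2509, 0.1803]
tcp_rot: [[0.718, 0.696, 0.0], [0.696, -0.718, -0.0], [-0.0, 0.0, -1.0]]
wrist_force: [0.3, -0.7, -0.7]
grip_width: 0.0275
grip_force: 40.0
```

Call:
step_arm(moves=[0,0,0,0,0,0,10,0,0,0,0,0,0,10,0,0,0,0,0,0,10,0,0,0,0,0,0,10,0,0,0,0,0,0,10])

```text
clock: 19.95
position: [0.5275, 0.2484, 0.1807]
tcp_rot: [[0.719, 0.695, 0.0], [0.695, -0.719, 0.0], [0.0, 0.0, -1.0]]
wrist_force: [-0.1, -0.2, -0.9]
grip_width: 0.0274
grip_force: 40.0
```

Run:
```python
from h import *
s,im,d=snap('wrist','w9');c,M=pose('wrist',s['position'],s['tcp_rot']);print(s['position'],s['clock'])
v,u=np.mgrid[:480,:640];g=cv2.cvtColor(im,cv2.COLOR_RGB2GRAY)
f=np.load('pics/w4.npz');g4=cv2.cvtColor(f['im'],cv2.COLOR_RGB2GRAY)
print('w4 hole grey',g4[237,323],'wood',g4[225,323])
R=M[:3,:3];ray=np.stack([(u-c['cx'])/c['fx'],(v-c['cy'])/c['fy'],np.ones(u.shape)],-1)@R.T;q=M[:3,3]+ray*((.068-M[2,3])/ray[...,2])[...,None]
r=np.hypot(q[...,0]-.5276,q[...,1]-.2482);m=(r<.012)&(g<95)&(v<248);print(m.sum(),q[m].mean(0),u[m].min(),u[m].max(),v[m].min(),v[m].max())
for y in range(228,262,2):print(y,g[y,308:338:2])
```

```text
[0.52747973 0.2483564  0.18073214] 19.95
w4 hole grey 81 wood 124
263 [0.5288574  0.24903767 0.068     ] 312 332 232 247
228 [104 103 101 109 104 105 104 105  98 101 102 102 106 104 105]
230 [108 107 107 108 105 106 106 103 101 101 101 104 106 102 104]
232 [107 107 105 105 109 103  87  90  95  98 101 104 106 104 108]
234 [103 105 104 105  96  83  84  84  81  80  83 103 101 105 108]
236 [109 106 104  91  92  64  57  62  58  64  79  86 105 106 103]
238 [109 110 101  90  59  58  62  63  57  61  65  81 104 106 104]
240 [111 107  96  90  56  61  57  56  60  59  58  89  88 104 104]
242 [109 111  90  92  59  58  65  59  59  57  57  87  87 102 105]
244 [109 103 100  98  59  72  64  55  62  64  64  86  92 103 105]
246 [111 109 104  94 101  63  62  59  61  66  97  90 101 103 104]
248 [102 104 109  95  92  93  83  74  84  96  94  92 101 103 101]
250 [109 109 105 106 102  98  93  96  95  93  96 106 101 100 103]
252 [107 108 103 110  92  81  82  82  81  86 100 103  98  98 100]
254 [105 107 110 106  86  82  78  83  79  77  81 108 106 100 100]
256 [108 105 108 105 114  75  78  85  81  77  84 107 103 100  98]
258 [102 106 105 101 128  73  78  79  84  79 139 107 101 102 101]
260 [105 105 107 108 111  79  81  78  79  84 119 107 105 103 101]
```

Run:
```python
from h import *
f=np.load('pics/w9.npz');R=f['rot'];o=f['pos'];g=cv2.cvtColor(f['im'],cv2.COLOR_RGB2GRAY)
m=g<72;m[:232]=0;m[250:]=0;m[:,:308]=0;m[:,338:]=0;v,u=np.nonzero(m);print(len(u),u.mean(),v.mean(),u.min(),u.max(),v.min(),v.max())
T=lambda u,v,z:R.T@(px('wrist',u,v,z=z,pos=o,rot=R)-o)
h=T((u.min()+u.max())/2,(v.min()+v.max())/2,.068);t=T(322.2,251.6,o[2]-.072)-[.0015,0,0];print(h,t,h-t)
```

```text
146 322.027397260274 240.9794520547945 315 329 235 247
[ 6.89320941e-04 -3.20378356e-05  1.12732438e-01] [-9.20119247e-05  9.35095561e-05  7.20006139e-02] [ 0.00078133 -0.00012555  0.04073182]
```

Call:
step_arm(moves=[0.0008,0,0.015,0,0,0,10,0.0008,0,0.03,0,0,0,10,0.0008,0,0.038,0,0,0,10,0.0008,0,0.044,0,0,0,10,0.0008,0,0.05,0,0,0,10])

```text
clock: 20.5
position: [0.5282, 0.2496, 0.1305]
tcp_rot: [[0.718, 0.696, 0.001], [0.696, -0.718, 0.0], [0.001, 0.0, -1.0]]
wrist_force: [0.4, -0.5, 0.3]
grip_width: 0.0275
grip_force: 40.0
```

Call:
step_arm(moves=[0,0,0.006,0,0,0,10,0,0,0.012,0,0,0,10,0,0,0.018,0,0,0,10,0,0,0.024,0,0,0,10,0,0,0.03,0,0,0,10])

```text
clock: 21.0
position: [0.528, 0.2497, 0.0999]
tcp_rot: [[0.718, 0.696, 0.0], [0.696, -0.718, 0.0], [0.0, 0.0, -1.0]]
wrist_force: [0.6, 1.1, -1.4]
grip_width: 0.0274
grip_force: 40.0
```

Call:
step_arm(moves=[0,0,0.006,0,0,0,10,0,0,0.012,0,0,0,10,0,0,0.018,0,0,0,10,0,0,0.022,0,0,0,10,0,0,0.0238,0,0,0,10])

```text
clock: 21.5
position: [0.5278, 0.2496, 0.0761]
tcp_rot: [[0.718, 0.696, -0.0], [0.696, -0.718, -0.0], [-0.0, -0.0, -1.0]]
wrist_force: [-0.0, -0.4, -1.2]
grip_width: 0.0276
grip_force: 40.0
```

Call:
step_arm(moves=[0,0,0,0,0,0,10,0,0,0,0,0,0,10,0,0,0,0,0,0,31,0,0,0,0,0,0,33,0,0,0,0,0,0,40])

```text
clock: 22.0
position: [0.5281, 0.2497, 0.0768]
tcp_rot: [[0.718, 0.696, 0.0], [0.696, -0.718, 0.0], [0.0, 0.0, -1.0]]
wrist_force: [0.9, -0.1, 0.4]
grip_width: 0.0356
grip_force: 0.0
```

Call:
step_arm(moves=[0,0,0,0,0,0,60,0,0,0,0,0,0,80,0,0,0,0,0,0,100,0,0,0,0,0,0,100,0,0,0,0,0,0,100])

```text
clock: 22.5
position: [0.5279, 0.2497, 0.0766]
tcp_rot: [[0.718, 0.696, -0.0], [0.696, -0.718, -0.0], [-0.0, 0.0, -1.0]]
wrist_force: [-0.6, 0.1, -0.1]
grip_width: 0.074
grip_force: 0.0
```

Now straight up, then verify.

Call:
step_arm(moves=[0,0,-0.01,0,0,0,100,0,0,-0.035,0,0,0,100,0,0,-0.06,0,0,0,100,0,0,-0.09,0,0,0,100,0,0,-0.13,0,0,0,100])

```text
clock: 23.0
position: [0.5274, 0.2494, 0.2076]
tcp_rot: [[0.718, 0.696, -0.002], [0.696, -0.718, -0.001], [-0.002, -0.001, -1.0]]
wrist_force: [0.3, 0.8, -1.1]
grip_width: 0.0938
grip_force: 0.0
```

Call:
step_arm(moves=[0,0,0,0,0,0,100,0,0,0,0,0,0,100,0,0,0,0,0,0,100,0,0,0,0,0,0,100,0,0,0,0,0,0,100])

```text
clock: 23.5
position: [0.5277, 0.2496, 0.2058]
tcp_rot: [[0.718, 0.696, -0.001], [0.696, -0.718, -0.001], [-0.001, -0.001, -1.0]]
wrist_force: [0.1, 0.5, -0.2]
grip_width: 0.0938
grip_force: 0.0
```

Run:
```python
from h import *
s,im,d=snap('wrist','w10');c,M=pose('wrist',s['position'],s['tcp_rot']);print(s['position'],s['clock'],s['grip_width'])
v,u=np.mgrid[:480,:640];p=np.stack([(u-c['cx'])/c['fx']*d,(v-c['cy'])/c['fy']*d,d],-1)@M[:3,:3].T+M[:3,3]
r=np.hypot(p[...,0]-.5276,p[...,1]-.2485)
w=(d>0)&(r<.03)&(p[...,2]>.135)&(p[...,2]<.17);print(w.sum(),p[w].mean(0),np.median(p[w][:,2]),cv2.minEnclosingCircle(p[w][:,:2].astype(np.float32)*1000))
f=np.load('pics/w3.npz');print('before z .1458, centre .5275 .2483')
```

```text
[0.52770112 0.24958596 0.2057998 ] 23.5 0.09379668450723996
978 [0.52970633 0.25090642 0.14489539] 0.1459981276323444 ((528.5836181640625, 249.87060546875), 13.884839057922363)
before z .1458, centre .5275 .2483
```

The handle top is at the same height as before (0.146 m measured) and centred over the hole, so the screwdriver is standing in its stand.

```bash
python3 -c "
from station import job
print(job.hand_in())"
```

```text
the job is handed in; nothing more can be done
None
```

The job is handed in: the screw measured about 67° (1.17 rad) round and fully sprung back up, so the cover should be locked, and the screwdriver is back in its stand at its original height; the hand-in gave no verdict.

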